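# Find the loaded balance capsule by its weight

### The arm

A 6-joint arm with a two-finger parallel gripper is mounted at the origin on a cart in front of the work surface, level with it; the furniture and walls round the work are solid. World frame = base frame: x ahead of the robot, y to its left, z up, the work surface at z = 0. Lengths are in mm, angles in rad, forces in N, time in s.
With the tool pointing down it reaches from about 350 to 975 mm from the base axis. Payload 7.1 kg.
Tool frame: the origin (TCP) lies at the very end of the fingers, on their centre line; the grasp point (between the pads) lies 19 mm behind it; z points along the fingers, y is the line along which they close (so a half turn about z gives the same grasp; the last joint's range is limited). The gripper opens to 88 mm and grips with 3 to 60 N. Pads are 20 mm wide; open, the fingers measure 115 mm over their backs; the gripper's body (75 mm by 178 mm) begins 61 mm behind the grasp point.
Start: joints at [1.147, 0.423, 1.63, -0, 1.089, -0.019], TCP at [246.114, 574.484, 188.975] pointing down, gripper open.
Joint ranges: [-3, 3], [-0.9, 2.11], [0.09, 2.58], [-1.31, 4.45], [0.11, 2.69], [-2.54, 2.54]. Speed limits (rad/s): [2.39, 2.39, 3.01, 3.14, 3.14, 3.14].

### API

Orientations are given as [roll, pitch, yaw] about the fixed x, y, z axes, in that order (R = Rz(yaw) Ry(pitch) Rx(roll)).
In Python, from workcell import bot gives the robot as it stands.
- The arm moves only by the tool move_arm, never from a script. Its argument "motion" is a list of rows, each a list of 3 entries, a list of its own where there are three numbers: the turn, a rotation vector about the tool's x, y, z in degrees, then the shift along the tool's x, y, z in mm, then the finger opening in mm, from 0 to 87.8. A call has 1 to 10 rows; each row is the pose to reach, as a shift and turn from the pose commanded when the call began, along the tool's axes at that moment; what a row does not reach only later rows make up. A row lasts 1/12 s, in which the tool goes at most 41.7 mm and 7.16 degrees, less where a joint would pass 70% of its speed; a pose out of reach is approached as far as the arm can. A call with a gripper value outside its range is refused whole. The fingers move at their own pace and stop on an object; the grip force is fixed at half the most. Time passes only in rows, so rows that repeat a pose let the fingers close. It gives the time, the measured TCP pose, the force, the opening and the grip force at its end, in the units of the state.
- bot.read_state(): the state, without advancing time (a new reading comes with each control period).
- bot.camera(name): name is "side" or "top"; returns the picture (480x640x3 uint8, blue, green, red); there is no depth.
- bot.get_calibration(name): a dict with "vertical_fov" (degrees; the focal length in pixels is half the picture's height over the tangent of half this angle, whatever the lens; pixels are square), "cx", "cy" (the principal point, pixels), "position" and "attitude" of the camera in the world. Camera axes: x right, y down, z forward; pixel columns grow to the right and rows downward; lengths in mm; the calibration is good to about 2 mm. A picture is of the moment at which its call begins. get_calibration takes no time and is no camera call.
- bot.job_done(): hands the job in; it is judged then, once.
Trained networks look in the newest picture that a camera, given by its name, has taken for a name from the list of things; names that differ only in an ending like _2 or _b are one class to them, and where a whole thing is asked for, a point or a joint stands for the part that bears it (a point fixed in the world has none). Each returns a list of dicts, best first, with "conf" (0 to 1); they miss things now and then, are a little off and sometimes report something else, mostly with a low value. They report only what shows in the picture. A call takes as long as a camera call. They do not tell look-alikes from the thing itself.
- bot.cut_out(target, camera): "mask" (480x640 bool, what is visible of it).
- bot.spot_point(target, camera): "point" ([x, y, z] in mm, in world coordinates, good to about 4 mm: a listed point, or the origin of a listed thing).
The state is a dict: "clock": time; "joint_positions": joint angles; "qd": joint speeds; "joint_efforts": joint torques, N m; "tool_pos": TCP position; "eef_rot": TCP orientation; "force": force on the tool from outside, world axes, zero at the start; "ft_torque": the same for the moment, N m; "width": opening from 0.0 (shut) to 1.0 (fully open); "gripper_force": force on a finger pad.
Only numpy, scipy, OpenCV 4.12 (cv2) and the standard library are available. Lean on these libraries where they do the work, as an engineer would, in place of code of your own. Each camera call takes 0.05 s, during which the arm holds its last target. There are 200 camera calls.

### The job

Three look-alike metal capsules stand in the leaning rack; one has a steel slug inside and weighs about 0.4 kg, the other two are nearly empty and weigh about 0.15 kg. Find the loaded one by feeling its weight, and stand it upright in the shallow tray; the two light ones must end up seated in pockets of the rack. Do not disturb the other things on the bench.

Things in the scene. Friction and masses are not known exactly. Their poses are not given: they have to be found in the camera images.
- pocket_rack: fixed rack: three grey blocks 70x70x34 mm in a row, each leaning 30 degrees to its right (-y), on a foot 100x290x6 mm. Origin: centre under the foot, on the bench; x to the back, y along the row, z up. Each block has a square pocket 46x46 mm, 28 deep; pocket axis outwards (0, -0.5, 0.866) in the rack frame; pocket floor centres at rack y = +92, -3, -98 mm, x = 0, z = 33 mm
- capsule_1: aluminium cylinder, 40 mm across, 90 mm high with its narrower dark cap (33 mm across, top 8 mm). All three look the same; which is the heavy one is not known. Starts in the left pocket, leaning 30 degrees with it, about 60 mm standing out. Origin: centre of its underside; z along its axis to the cap
- capsule_2: aluminium cylinder, 40 mm across, 90 mm high with its narrower dark cap (33 mm across, top 8 mm). All three look the same; which is the heavy one is not known. Starts in the middle pocket, leaning 30 degrees with it, about 60 mm standing out. Origin: centre of its underside; z along its axis to the cap
- capsule_3: aluminium cylinder, 40 mm across, 90 mm high with its narrower dark cap (33 mm across, top 8 mm). All three look the same; which is the heavy one is not known. Starts in the right pocket, leaning 30 degrees with it, about 60 mm standing out. Origin: centre of its underside; z along its axis to the cap
- tray: fixed shallow square tray of sheet steel with a black mat, 120x120 mm outside, rim 14 mm high and 3 mm thick, floor 5 mm above the bench; right of the rack. Origin: centre of its underside
- bearing_1: bystander: steel ball bearing lying flat, 35 mm across, 11 high; between rack and tray. Origin: centre of its underside
- putty_tin: bystander: round tin, 62 mm across, 29 high; left of the rack. Origin: centre of its underside
- test_rotor: bystander: steel disc 62 mm across and 22 high with an 8 mm upright shaft, 62 high in all; behind the rack. Origin: centre of its underside
- armature_1: bystander: small motor armature lying down, 32x110x32 mm; behind the rack. Origin: centre of its underside
Things that resemble listed ones, but are neither listed nor needed, are in the scene too. Several things look just like the tray: the one meant starts nearest to the robot's base.

How it is judged (in metres and radians):
At the end, for the whole second after the job is handed in: The loaded capsule stands at rest in the tray, upright within 7 degrees, and rests on the tray with more than 2.7 N (a light one cannot); the other two are at rest in pockets of the rack, leaning with it (23 to 45 degrees) and seated to within 8 mm of the pocket floor ((((contact force between capsule_1 and tray above 2.7 N and angle between capsule_1's own z axis and vertical below 0.12 rad and linear speed of capsule_1 below 0.02 m/s) and (x of capsule_2 in the frame of pocket_rack between -0.02 and 0.02 m and y of capsule_2 in the frame of pocket_rack between -0.12 and 0.12 m and z of capsule_2 in the frame of pocket_rack between 0.0238828 and 0.0398828 m and angle between the z axis of capsule_2 and the z axis of pocket_rack, either way round between 0.4 and 0.78 rad and linear speed of capsule_2 below 0.02 m/s) and (x of capsule_3 in the frame of pocket_rack between -0.02 and 0.02 m and y of capsule_3 in the frame of pocket_rack between -0.12 and 0.12 m and z of capsule_3 in the frame of pocket_rack between 0.0238828 and 0.0398828 m and angle between the z axis of capsule_3 and the z axis of pocket_rack, either way round between 0.4 and 0.78 rad and linear speed of capsule_3 below 0.02 m/s)) or ((contact force between capsule_2 and tray above 2.7 N and angle between capsule_2's own z axis and vertical below 0.12 rad and linear speed of capsule_2 below 0.02 m/s) and (x of capsule_1 in the frame of pocket_rack between -0.02 and 0.02 m and y of capsule_1 in the frame of pocket_rack between -0.12 and 0.12 m and z of capsule_1 in the frame of pocket_rack between 0.0238828 and 0.0398828 m and angle between the z axis of capsule_1 and the z axis of pocket_rack, either way round between 0.4 and 0.78 rad and linear speed of capsule_1 below 0.02 m/s) and (x of capsule_3 in the frame of pocket_rack between -0.02 and 0.02 m and y of capsule_3 in the frame of pocket_rack between -0.12 and 0.12 m and z of capsule_3 in the frame of pocket_rack between 0.0238828 and 0.0398828 m and angle between the z axis of capsule_3 and the z axis of pocket_rack, either way round between 0.4 and 0.78 rad and linear speed of capsule_3 below 0.02 m/s)) or ((contact force between capsule_3 and tray above 2.7 N and angle between capsule_3's own z axis and vertical below 0.12 rad and linear speed of capsule_3 below 0.02 m/s) and (x of capsule_1 in the frame of pocket_rack between -0.02 and 0.02 m and y of capsule_1 in the frame of pocket_rack between -0.12 and 0.12 m and z of capsule_1 in the frame of pocket_rack between 0.0238828 and 0.0398828 m and angle between the z axis of capsule_1 and the z axis of pocket_rack, either way round between 0.4 and 0.78 rad and linear speed of capsule_1 below 0.02 m/s) and (x of capsule_2 in the frame of pocket_rack between -0.02 and 0.02 m and y of capsule_2 in the frame of pocket_rack between -0.12 and 0.12 m and z of capsule_2 in the frame of pocket_rack between 0.0238828 and 0.0398828 m and angle between the z axis of capsule_2 and the z axis of pocket_rack, either way round between 0.4 and 0.78 rad and linear speed of capsule_2 below 0.02 m/s)))); the robot touches nothing.
It fails at once if the bearing beside the work is moved by more than 30 mm (distance of bearing_1 from where it was at the start of the episode above 0.03 m).
It fails at once if the putty tin beside the work is moved by more than 30 mm (distance of putty_tin from where it was at the start of the episode above 0.03 m).
It fails at once if the test rotor beside the work is moved by more than 30 mm (distance of test_rotor from where it was at the start of the episode above 0.03 m).
It fails at once if the armature beside the work is moved by more than 30 mm (distance of armature_1 from where it was at the start of the episode above 0.03 m).
It also fails if it takes over 64 s, if anything falls off the work surface, if the arm or the gripper's body presses on something with over 40 N, if the wrist force passes 120 N, or if a joint passes its speed limit or range.

## Working session

There is one attempt and no reset: what is moved stays moved. The work goes in short steps, Python scripts to look and compute and a tool call to move; the robot and the scene stay as the last step left them, time stands still between calls to the robot, and variables do not carry over. Pictures are saved under pics/ and viewed, at most 10 in all, crops included, and the job is handed in when it is done.

Besides the shell and the picture viewer there is one more tool, called in YAML: its name, and indented under it one key for each argument. move_arm: Moves the arm, as the interface text tells. Its arguments: {"type":"object","properties":{"motion":{"type":"array","items":{"type":"array"}}},"required":["motion"]}

```bash
mkdir -p pics; cat > h.py <<'E'
import numpy as np, cv2
from scipy.spatial.transform import Rotation as R
from workcell import bot
E
python3 - <<'E'
from h import *
for c in ("top","side"):
    cv2.imwrite(f"pics/{c}0.png",bot.camera(c)); print(c,bot.get_calibration(c))
    for t in ["pocket_rack","capsule_1","tray","bearing_1","putty_tin","test_rotor","armature_1"]:
        print(t,[(np.round(d["point"]),round(d["conf"],2)) for d in bot.spot_point(t,c)])
print(bot.read_state())
E
```

```text
top {'vertical_fov': 45.09503865344816, 'cx': 329.96678995908985, 'cy': 246.9338351477467, 'position': array([ 380.71903286,   -5.39397792, 1272.8617138 ]), 'attitude': array([-2.9172031 ,  0.00491686, -1.62084909])}
pocket_rack [(array([494.,  73.,   3.]), 0.71), (array([490.,  69.,  36.]), 0.6)]
capsule_1 [(array([508., 160.,  34.]), 0.76), (array([491.,  67.,  33.]), 0.75), (array([476., -25.,  34.]), 0.58)]
tray [(array([856.,  38.,   2.]), 0.84), (array([ 480., -312.,   -2.]), 0.71)]
bearing_1 [(array([ 428., -199.,    1.]), 0.44)]
putty_tin [(array([467., 313.,   1.]), 0.78)]
test_rotor [(array([688., -86.,  -2.]), 0.89)]
armature_1 [(array([711.,  99.,  -2.]), 0.58)]
side {'vertical_fov': 43.799949753632454, 'cx': 325.2776179280553, 'cy': 232.09806759935933, 'position': array([ -76.1427673 , -592.73667299,  997.57193657]), 'attitude': array([-2.37302961,  0.00743478, -0.88406461])}
pocket_rack [(array([488.,  70.,   1.]), 0.82)]
capsule_1 [(array([503., 158.,  34.]), 0.95), (array([479., -25.,  30.]), 0.59), (array([490.,  66.,  31.]), 0.56)]
tray [(array([855.,  34.,  -1.]), 
[... 223 characters left out ...]
]), 0.88)]
{'clock': 0.8, 'joint_positions': array([ 1.14698520e+00,  4.23097125e-01,  1.62988645e+00, -3.92333934e-05,
        1.08862244e+00, -1.90010986e-02]), 'qd': array([-0.00133166, -0.00095123, -0.00171753,  0.00128128,  0.00234263,
        0.00107163]), 'joint_efforts': array([-1.99757328e-04, -5.44508564e+01, -2.74037594e+01,  6.43478148e-02,
        1.65650086e-02,  2.52492828e-05]), 'tool_pos': array([246.13422826, 574.47689468, 188.98219355]), 'eef_rot': array([-3.14157864e+00,  3.45001194e-05,  2.73680081e+00]), 'force': array([-0.15124508,  0.27050708,  0.17460467]), 'ft_torque': array([-0.02248232, -0.01743076,  0.03080642]), 'gripper_force': 0.0, 'width': 1.0011073034324007}
```

View pics/top0.png

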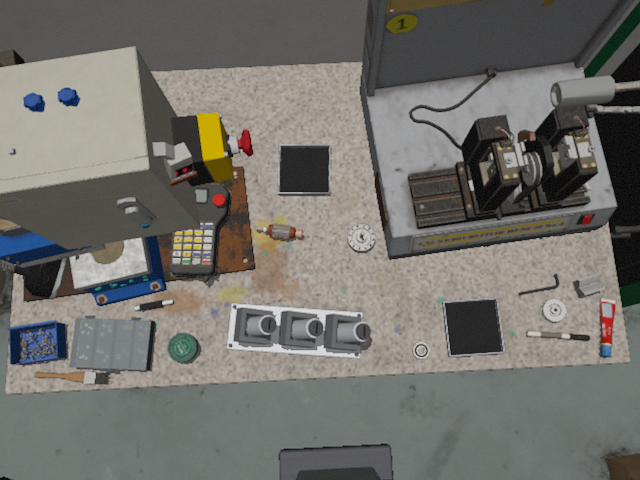

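View pics/side0.png

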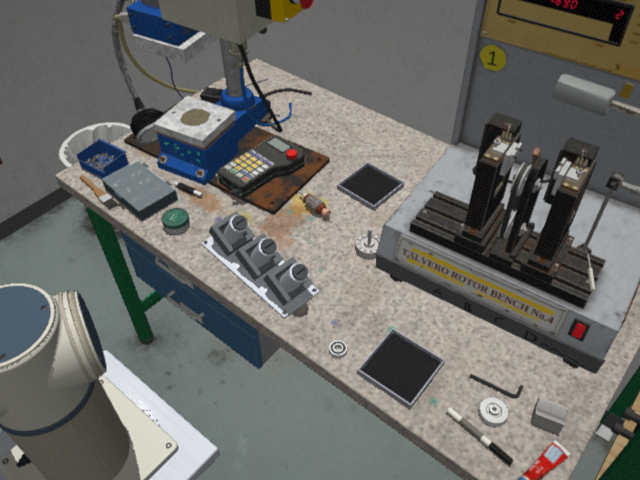

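The top picture shows the rack at about (299,330), with the capsules standing in its pockets. The bearing is at (421,351), the tin at (183,347), the rotor at (361,238) and the armature at (285,233). There are two tray candidates:
- **A** at (473,327), world ≈(478,-315), 572 mm from the base.
- **B** at (304,169), world ≈(855,36), 856 mm from the base.

A fits, because it is nearest the base and right of the rack. I'll confirm it in a crop.

```bash
cat >> h.py <<'E'
def cam(c):
    k=bot.get_calibration(c); f=240/np.tan(np.radians(k["vertical_fov"]/2))
    return f,k["cx"],k["cy"],np.array(k["position"]),R.from_euler("xyz",k["attitude"]).as_matrix()
def ray(c,u,v,z):
    f,cx,cy,p,M=cam(c); d=M@np.array([(u-cx)/f,(v-cy)/f,1]); return p+d*(z-p[2])/d[2]
def proj(c,X):
    f,cx,cy,p,M=cam(c); q=(np.atleast_2d(X)-p)@M; return q[:,:2]/q[:,2:]*f+[cx,cy]
E
python3 - <<'E'
from h import *
from scipy.optimize import least_squares
A=[];
for c in ("top","side"):
    im=bot.camera(c); 
    for i in range(3):
        for d in bot.spot_point("capsule_1",c):
            p=d["point"]
            j=np.argmin([abs(p[1]-y) for y in (159,67,-25)]); A.append((j,p))
    d=bot.cut_out("tray",c)
    for e in d:
        cn=max(cv2.findContours(e["mask"].astype(np.uint8),0,2)[0],key=cv2.contourArea)
        W=np.array([ray(c,*q[0],14)[:2] for q in cn],np.float32); print("tray",c,cv2.minAreaRect(W),e["conf"])
    if c=="top": base=im
ys=np.array([92,-3,-98])
m=[np.mean([p for j,p in A if j==k],axis=0) for k in range(3)]; print(np.round(m,1))
def res(q):
    r=R.from_euler("z",q[2]).as_matrix()[:2,:2]
    return np.concatenate([np.array(q[:2])+r@[0,ys[k]]-m[k][:2] for k in range(3)])
s=least_squares(res,[490,70,-.165],x_scale=[1,1,.01]); print("rack",s.x,s.fun)
r=R.from_euler("z",s.x[2]).as_matrix()
for z,hx in ((0,50),):
  C=np.array([[a,b,6] for a,b in((50,145),(50,-145),(-50,-145),(-50,145))])@r.T+[*s.x[:2],0]
  P=np.array([[0,y-0.5*90,33+.866*90] for y in ys])@r.T+[*s.x[:2],0]
  Q=np.array([[0,y,33] for y in ys])@r.T+[*s.x[:2],0]
for c in ("top","side"):
  im=bot.camera(c); S=4
  x0,y0=(215,275) if c=="top" else (190,200)
  big=cv2.resize(im[y0:y0+110,x0:x0+(160)],None,fx=S,fy=S,interpolation=cv2.INTER_CUBIC)
  t=lambda X:np.round((proj(c,X)-[x0,y0]+.5)*S).astype(int)
  cv2.polylines(big,[t(C)],True,(0,0,255),1)
  for a,b in zip(t(P),t(Q)): cv2.circle(big,tuple(map(int,a)),4,(0,255,0),-1); cv2.line(big,tuple(map(int,a)),tuple(map(int,b)),(0,255,0),1)
  cv2.imwrite(f"pics/r_{c}.png",big)
a=cv2.resize(base[285:375,400:520],None,fx=5,fy=5); cv2.imwrite("pics/tray.png",a)
a=cv2.imread("pics/r_top.png"); b=cv2.imread("pics/r_side.png"); cv2.imwrite("pics/rr.png",cv2.resize(np.vstack([a,b]),None,fx=.65,fy=.65,interpolation=cv2.INTER_AREA))
E
```

```text
tray top ((475.6221618652344, -312.7691955566406), (122.43162536621094, 123.79564666748047), 1.012693166732788) 0.93
tray top ((855.8067626953125, 37.65090560913086), (121.14253234863281, 126.88197326660156), 87.00179290771484) 0.89
tray side ((472.87799072265625, -316.9658203125), (125.91395568847656, 122.34181213378906), 1.3538504838943481) 0.87
tray side ((849.6084594726562, 31.74481201171875), (130.9174346923828, 136.52549743652344), 86.88223266601562) 0.77
[[502.1 164.2  33.8]
 [488.4  66.1  33.1]
 [479.8 -27.3  33.3]]
rack [ 4.90430336e+02  7.06465307e+01 -1.15926965e-01] [-1.028256   -2.17097414  1.73333333  1.56666668 -0.70507734  0.60430749]
```

View pics/rr.png

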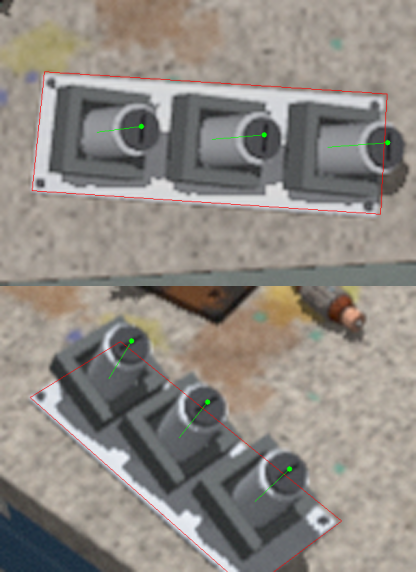

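View pics/tray.png

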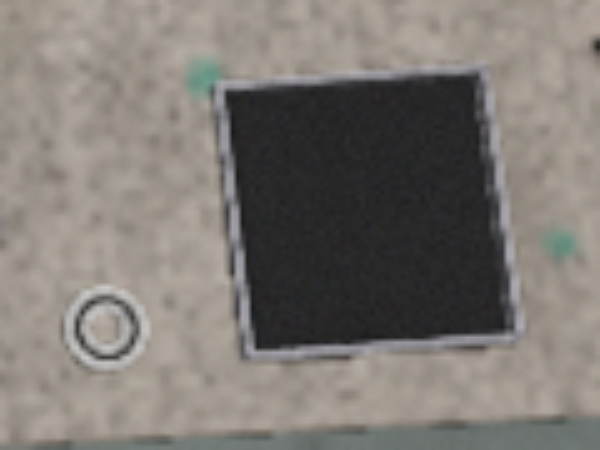

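Tray A is confirmed in the crop: a black mat with a steel rim, to the right of the bearing, about 120×120 mm. The rack overlay fits within about 3 mm, and the caps sit about 1 px below and left of my dots, so I shift the rack estimate slightly.

```bash
cat >> h.py <<'E'
RK=np.array([488.5,71.5,0]); YAW=-.116; RR=R.from_euler("z",YAW).as_matrix()
def pocket(k,s,off=0):  # k=1..3, tcp s mm up the axis; off: along tool x
    Z=RR@[0,.5,-.8660254]; Y=RR@[1,0,0]; X=np.cross(Y,Z)
    return RK+RR@[0,(92,-3,-98)[k-1],33]-Z*s+X*off, R.from_matrix(np.c_[X,Y,Z])
def rel(p,r):
    s=bot.read_state(); T=R.from_euler("xyz",s["eef_rot"])
    print("turn",np.round(np.degrees((T.inv()*r).as_rotvec()),2),"shift",np.round(T.inv().apply(p-s["tool_pos"]),1),"target",np.round(p,1))
E
python3 - <<'E'
from h import *
for k in (1,2,3): rel(*pocket(k,130))
E
```

```text
turn [-19.2   25.74  71.67] shift [-413.2 -341.    43.4] target [491.6  98.3 145.6]
turn [-19.2   25.74  71.67] shift [-440.3 -432.1   43.4] target [480.6   4.  145.6]
turn [-19.2   25.74  71.67] shift [-467.3 -523.1   43.4] target [469.6 -90.4 145.6]
```

move_arm:
  motion:
    - [[-19.2, 25.7, 71.7], [-413, -341, 0], 87]
    - [[-19.2, 25.7, 71.7], [-413, -341, 0], 87]
    - [[-19.2, 25.7, 71.7], [-413, -341, 0], 87]
    - [[-19.2, 25.7, 71.7], [-413, -341, 0], 87]
    - [[-19.2, 25.7, 71.7], [-413, -341, 0], 87]
    - [[-19.2, 25.7, 71.7], [-413, -341, 0], 87]
    - [[-19.2, 25.7, 71.7], [-413, -341, 0], 87]
    - [[-19.2, 25.7, 71.7], [-413, -341, 0], 87]
    - [[-19.2, 25.7, 71.7], [-413, -341, 0], 87]
    - [[-19.2, 25.7, 71.7], [-413, -341, 0], 87]

```text
clock: 2.23
tool_pos: [438.1, 202.1, 189.7]
eef_rot: [3.109, -0.484, 1.574]
force: [-0.0, 1.0, -0.0]
width: 0.99
gripper_force: 0.0
```

```bash
python3 - <<'E'
from h import *
rel(*pocket(1,130)); print(bot.read_state()["joint_positions"])
E
```

```text
turn [-1.47  2.16  6.03] shift [-112.6   53.4   -7.7] target [491.6  98.3 145.6]
[ 0.07110682  0.19384079  2.07660294  0.62826582  0.90429307 -0.32905544]
```

move_arm:
  motion:
    - [[-1.5, 2.2, 6], [-40, 53, -30], 87]
    - [[-1.5, 2.2, 6], [-80, 53, -20], 87]
    - [[-1.5, 2.2, 6], [-112.6, 53.4, -7.7], 87]
    - [[-1.5, 2.2, 6], [-112.6, 53.4, -7.7], 87]
    - [[-1.5, 2.2, 6], [-112.6, 53.4, -7.7], 87]
    - [[-1.5, 2.2, 6], [-112.6, 53.4, -7.7], 87]

```text
clock: 2.73
tool_pos: [490.6, 100.7, 145.0]
eef_rot: [-3.14, -0.522, 1.459]
force: [0.4, -0.0, 0.4]
width: 0.99
gripper_force: 0.0
```

```bash
python3 - <<'E'
from h import *
s=bot.read_state(); rel(*pocket(1,130)); rel(*pocket(1,42)); print(s["force"])
E
```

```text
turn [-0.23  0.08  0.19] shift [-1.7  1.3 -1.6] target [491.6  98.3 145.6]
turn [-0.23  0.08  0.19] shift [-1.6  1.6 86.4] target [496.7 142.   69.4]
[ 0.44693263 -0.03246771  0.38059653]
```

move_arm:
  motion:
    - [[0, 0, 0], [0, 0, 25], 87]
    - [[0, 0, 0], [0, 0, 50], 87]
    - [[0, 0, 0], [0, 0, 75], 87]
    - [[0, 0, 0], [0, 0, 88], 87]
    - [[0, 0, 0], [0, 0, 88], 87]
    - [[0, 0, 0], [0, 0, 88], 87]

```text
clock: 3.23
tool_pos: [495.5, 145.3, 69.4]
eef_rot: [-3.141, -0.522, 1.463]
force: [0.4, 0.0, 0.2]
width: 0.992
gripper_force: 0.0
```

```bash
python3 - <<'E'
from h import *
rel(*pocket(1,42)); print(bot.read_state()["force"])
for c in ("top","side"):
  im=bot.camera(c); x,y=(270,325) if c=="top" else (245,240)
  cv2.imwrite(f"pics/a_{c}.png",cv2.resize(im[y-60:y+60,x-70:x+70],None,fx=4,fy=4,interpolation=cv2.INTER_CUBIC))
cv2.imwrite("pics/a.png",cv2.resize(np.hstack([cv2.imread("pics/a_top.png"),cv2.imread("pics/a_side.png")]),None,fx=.7,fy=.7))
E
```

```text
turn [-0.25  0.09  0.42] shift [-2.8  1.6 -1.5] target [496.7 142.   69.4]
[0.372965   0.04470815 0.20626213]
```

View pics/a.png

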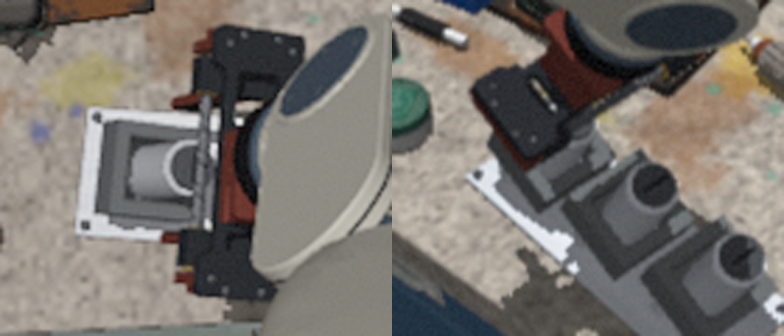

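The fingers straddle the left capsule, with no force on the tool. I'll correct by about 2 mm and close.

move_arm:
  motion:
    - [[0, 0, 0], [-2.5, 1.2, 0], 70]
    - [[0, 0, 0], [-2.5, 1.2, 0], 30]
    - [[0, 0, 0], [-2.5, 1.2, 0], 30]
    - [[0, 0, 0], [-2.5, 1.2, 0], 30]
    - [[0, 0, 0], [-2.5, 1.2, 0], 30]
    - [[0, 0, 0], [-2.5, 1.2, 0], 30]
    - [[0, 0, 0], [-2.5, 1.2, 0], 30]
    - [[0, 0, 0], [-2.5, 1.2, 0], 30]

```text
clock: 4.0
tool_pos: [496.9, 141.7, 67.6]
eef_rot: [3.141, -0.522, 1.461]
force: [0.7, 0.8, 0.1]
width: 0.437
gripper_force: 30.0
```

```bash
python3 - <<'E'
from h import *
rel(*pocket(1,42)); s=bot.read_state(); print(s["force"],s["ft_torque"],s["gripper_force"],s["width"]*88)
E
```

```text
turn [-0.16  0.11  0.3 ] shift [ 1.2 -0.2 -1.4] target [496.7 142.   69.4]
[0.69690319 0.76405196 0.12061544] [-0.25205718  0.07369677 -0.08760028] 30.014922570699127 38.4850609173385
```

move_arm:
  motion:
    - [[0, 0, 0], [0, 0, -15], 30]
    - [[0, 0, 0], [0, 0, -35], 30]
    - [[0, 0, 0], [0, 0, -45], 30]
    - [[0, 0, 0], [0, 0, -45], 30]
    - [[0, 0, 0], [0, 0, -45], 30]
    - [[0, 0, 0], [0, 0, -45], 30]
    - [[0, 0, 0], [0, 0, -45], 30]
    - [[0, 0, 0], [0, 0, -45], 30]

```text
clock: 4.67
tool_pos: [493.8, 119.8, 105.9]
eef_rot: [-3.14, -0.522, 1.461]
force: [0.8, 0.0, -1.0]
width: 0.439
gripper_force: 30.0
```

```bash
python3 - <<'E'
from h import *
for i in range(4):
    s=bot.read_state(); print(s["force"],s["ft_torque"],s["width"]*88); bot.camera("top")
rel(*pocket(1,87))
E
```

```text
[ 0.82591714  0.04970055 -0.96952548] [-0.44125201  0.13460017 -0.0333074 ] 38.60673180154427
[-0.22945368 -0.08798392 -1.35573778] [-0.35573827  0.1317825   0.03421684] 38.65042521999727
[-0.18553149 -0.39347752 -1.65423672] [-0.40797636  0.11769226 -0.01204754] 38.68167208164458
[-0.17796517 -0.06650092 -1.34918538] [-0.41905792  0.07828978  0.01119989] 38.99143744670574
turn [-0.21  0.11  0.3 ] shift [ 1.1 -0.  -1.8] target [494.1 119.7 108.3]
```

Capsule 1 weighs about 1.4–1.6 N, so it is light. I'll put it back.

move_arm:
  motion:
    - [[0, 0, 0], [0, 0, 12], 30]
    - [[0, 0, 0], [0, 0, 27], 30]
    - [[0, 0, 0], [0, 0, 38], 30]
    - [[0, 0, 0], [0, 0, 44], 30]
    - [[0, 0, 0], [0, 0, 44.5], 30]
    - [[0, 0, 0], [0, 0, 44.5], 30]
    - [[0, 0, 0], [0, 0, 44.5], 87]
    - [[0, 0, 0], [0, 0, 44.5], 87]
    - [[0, 0, 0], [0, 0, 44.5], 87]
    - [[0, 0, 0], [0, 0, 44.5], 87]

```text
clock: 5.7
tool_pos: [497.0, 141.4, 68.3]
eef_rot: [3.141, -0.522, 1.461]
force: [0.1, 0.1, -0.6]
width: 0.704
gripper_force: 0.0
```

```bash
python3 - <<'E'
from h import *
s=bot.read_state(); print(s["force"],s["width"]*88); rel(*pocket(1,130)); rel(*pocket(2,130)); rel(*pocket(2,42))
E
```

```text
[ 0.10836755  0.06922196 -0.59303186] 61.96362711860969
turn [-0.14  0.11  0.31] shift [  0.9  -0.5 -88.6] target [491.6  98.3 145.6]
turn [-0.14  0.11  0.31] shift [ -81.4   -1.1 -136. ] target [480.6   4.  145.6]
turn [-0.14  0.11  0.31] shift [-81.3  -0.9 -48. ] target [485.7  47.7  69.4]
```

move_arm:
  motion:
    - [[0, 0, 0], [0, 0, 0], 87]
    - [[0, 0, 0], [0, 0, -25], 87]
    - [[0, 0, 0], [0, 0, -60], 87]
    - [[0, 0, 0], [0, 0, -92], 87]
    - [[0, 0, 0], [-30, -0.5, -112], 87]
    - [[0, 0, 0], [-60, -1, -128], 87]
    - [[0, 0, 0], [-81.4, -1, -136], 87]
    - [[0, 0, 0], [-81.4, -1, -136], 87]
    - [[0, 0, 0], [-81.4, -1, -136], 87]

```text
clock: 6.45
tool_pos: [480.7, 3.2, 145.4]
eef_rot: [-3.141, -0.522, 1.458]
force: [-0.6, 0.2, -0.9]
width: 0.986
gripper_force: 0.0
```

move_arm:
  motion:
    - [[0, 0, 0], [0, 0, 25], 87]
    - [[0, 0, 0], [0, 0, 50], 87]
    - [[0, 0, 0], [0, 0, 75], 87]
    - [[0, 0, 0], [0, 0, 88], 87]
    - [[0, 0, 0], [0, 0, 88], 87]

```text
clock: 6.87
tool_pos: [483.4, 50.1, 67.2]
eef_rot: [-3.136, -0.523, 1.461]
force: [-0.8, 0.2, -0.6]
width: 0.994
gripper_force: 0.0
```

```bash
python3 - <<'E'
from h import *
s=bot.read_state(); print(s["force"],s["width"]*88); rel(*pocket(2,42))
bot.camera("top"); bot.camera("side"); rel(*pocket(2,42))
E
```

```text
[-0.82387689  0.22210311 -0.59234998] 87.51347898252698
turn [-0.48  0.05  0.3 ] shift [-0.8  2.6 -2.9] target [485.7  47.7  69.4]
turn [-0.25  0.09  0.35] shift [-0.5  0.5 -0.5] target [485.7  47.7  69.4]
```

Good. Now I close on capsule 2 and lift it.

move_arm:
  motion:
    - [[0, 0, 0], [0, 0, 0], 50]
    - [[0, 0, 0], [0, 0, 0], 30]
    - [[0, 0, 0], [0, 0, 0], 30]
    - [[0, 0, 0], [0, 0, 0], 30]
    - [[0, 0, 0], [0, 0, 0], 30]
    - [[0, 0, 0], [0, 0, 0], 30]
    - [[0, 0, 0], [0, 0, 0], 30]
    - [[0, 0, 0], [0, 0, 0], 30]

```text
clock: 7.63
tool_pos: [485.5, 47.6, 69.1]
eef_rot: [3.141, -0.522, 1.461]
force: [-0.1, -1.0, 0.5]
width: 0.441
gripper_force: 30.0
```

move_arm:
  motion:
    - [[0, 0, 0], [0, 0, -15], 30]
    - [[0, 0, 0], [0, 0, -35], 30]
    - [[0, 0, 0], [0, 0, -45], 30]
    - [[0, 0, 0], [0, 0, -45], 30]
    - [[0, 0, 0], [0, 0, -45], 30]
    - [[0, 0, 0], [0, 0, -45], 30]
    - [[0, 0, 0], [0, 0, -45], 30]
    - [[0, 0, 0], [0, 0, -45], 30]

```text
clock: 8.3
tool_pos: [482.4, 25.8, 107.4]
eef_rot: [-3.14, -0.522, 1.461]
force: [0.4, -0.5, -1.8]
width: 0.441
gripper_force: 30.0
```

```bash
python3 - <<'E'
from h import *
for i in range(4):
    s=bot.read_state(); print(s["force"],s["ft_torque"],s["width"]*88); bot.camera("top")
rel(*pocket(2,87))
E
```

```text
[ 0.40932108 -0.49364176 -1.82913146] [-4.36133189e-01  1.23795310e-01 -3.07406139e-04] 38.799763474346584
[-0.41764532  0.35427853 -1.41192828] [-0.44701922  0.08977911 -0.00956074] 38.66482134282648
[-0.63251084 -1.14746304 -1.4109334 ] [-0.38121161  0.08754705  0.0124851 ] 38.413617608337404
[-0.45377009 -0.63803941 -1.39972431] [-0.38307937  0.08185411  0.02439953] 38.83057608232584
turn [-0.21  0.1   0.3 ] shift [ 0.1  0.4 -0.6] target [483.1  25.3 108.3]
```

Capsule 2 is light too, at about 1.5 N, so capsule 3 should be the loaded one. I'll put this one back and go to 3.

move_arm:
  motion:
    - [[0, 0, 0], [0, 0, 12], 30]
    - [[0, 0, 0], [0, 0, 27], 30]
    - [[0, 0, 0], [0, 0, 38], 30]
    - [[0, 0, 0], [0, 0, 44], 30]
    - [[0, 0, 0], [0, 0, 44.5], 30]
    - [[0, 0, 0], [0, 0, 44.5], 30]
    - [[0, 0, 0], [0, 0, 44.5], 87]
    - [[0, 0, 0], [0, 0, 44.5], 87]
    - [[0, 0, 0], [0, 0, 44.5], 87]
    - [[0, 0, 0], [0, 0, 44.5], 87]

```text
clock: 9.33
tool_pos: [485.5, 47.3, 69.7]
eef_rot: [3.141, -0.522, 1.461]
force: [0.3, 0.1, 0.2]
width: 0.703
gripper_force: 0.0
```

```bash
python3 - <<'E'
from h import *
s=bot.read_state(); print(s["force"],s["width"]*88); rel(*pocket(3,130)); rel(*pocket(3,42))
E
```

```text
[0.27429717 0.1379856  0.20628265] 61.87912670839703
turn [-0.14  0.11  0.31] shift [ -82.4   -0.6 -134.9] target [469.6 -90.4 145.6]
turn [-0.14  0.11  0.31] shift [-82.2  -0.4 -46.9] target [474.7 -46.7  69.4]
```

move_arm:
  motion:
    - [[0, 0, 0], [0, 0, 0], 87]
    - [[0, 0, 0], [0, 0, -25], 87]
    - [[0, 0, 0], [0, 0, -60], 87]
    - [[0, 0, 0], [0, 0, -92], 87]
    - [[0, 0, 0], [-30, -0.3, -112], 87]
    - [[0, 0, 0], [-60, -0.5, -128], 87]
    - [[0, 0, 0], [-82.3, -0.5, -135], 87]
    - [[0, 0, 0], [-82.3, -0.5, -135], 87]
    - [[0, 0, 0], [-82.3, -0.5, -135], 87]

```text
clock: 10.08
tool_pos: [469.6, -91.1, 145.4]
eef_rot: [-3.141, -0.522, 1.458]
force: [0.6, 0.3, 0.3]
width: 0.99
gripper_force: 0.0
```

move_arm:
  motion:
    - [[0, 0, 0], [0, 0, 25], 87]
    - [[0, 0, 0], [0, 0, 50], 87]
    - [[0, 0, 0], [0, 0, 75], 87]
    - [[0, 0, 0], [0, 0, 88], 87]
    - [[0, 0, 0], [0, 0, 88], 87]
    - [[0, 0, 0], [0, 0, 88], 87]

```text
clock: 10.58
tool_pos: [473.9, -45.3, 69.1]
eef_rot: [-3.14, -0.523, 1.462]
force: [0.9, -0.5, 0.3]
width: 0.994
gripper_force: 0.0
```

```bash
python3 - <<'E'
from h import *
bot.camera("top"); s=bot.read_state(); print(s["force"],s["width"]*88); rel(*pocket(3,42))
E
```

```text
[ 0.66076526 -0.49254449 -0.69799342] 87.14483535518181
turn [-0.21  0.1   0.36] shift [-0.7  0.2 -0. ] target [474.7 -46.7  69.4]
```

move_arm:
  motion:
    - [[0, 0, 0], [0, 0, 0], 50]
    - [[0, 0, 0], [0, 0, 0], 30]
    - [[0, 0, 0], [0, 0, 0], 30]
    - [[0, 0, 0], [0, 0, 0], 30]
    - [[0, 0, 0], [0, 0, 0], 30]
    - [[0, 0, 0], [0, 0, 0], 30]
    - [[0, 0, 0], [0, 0, 0], 30]
    - [[0, 0, 0], [0, 0, 0], 30]

```text
clock: 11.3
tool_pos: [474.6, -46.8, 69.2]
eef_rot: [3.141, -0.522, 1.461]
force: [0.5, -0.6, -0.2]
width: 0.44
gripper_force: 30.0
```

move_arm:
  motion:
    - [[0, 0, 0], [0, 0, -15], 30]
    - [[0, 0, 0], [0, 0, -35], 30]
    - [[0, 0, 0], [0, 0, -50], 30]
    - [[0, 0, 0], [0, 0, -50], 30]
    - [[0, 0, 0], [0, 0, -50], 30]
    - [[0, 0, 0], [0, 0, -50], 30]
    - [[0, 0, 0], [0, 0, -50], 30]

```text
clock: 11.88
tool_pos: [470.9, -70.7, 111.6]
eef_rot: [-3.139, -0.522, 1.46]
force: [0.3, 0.3, -4.0]
width: 0.442
gripper_force: 30.0
```

```bash
python3 - <<'E'
from h import *
for i in range(4):
    s=bot.read_state(); print(s["force"],s["ft_torque"],s["width"]*88); bot.camera("top")
up=R.from_euler("xyz",[np.pi,0,np.pi/2-.02])  # tool x=+y, y=+x
a,r=pocket(3,42); T=R.from_euler("xyz",s["eef_rot"]); print("axis",T.as_matrix()[:,2])
up=R.from_matrix(np.c_[[0,1,0],[1,0,0],[0,0,-1]])
for p in ([440,-90,200],[475,-314,200],[475,-314,46]): rel(np.array(p,float),up)
E
```

```text
[ 0.31619871  0.33646031 -4.00180498] [-0.75591241  0.08696072 -0.00561989] 38.91283802980974
[-0.42211629  0.28837035 -4.19047203] [-0.69641746  0.1356982   0.00971134] 38.70192334774494
[-0.17585714 -0.05418012 -4.44885056] [-7.06811668e-01  8.99804081e-02  5.94429551e-04] 38.99094472911834
[ 0.2967051   0.06297587 -4.36029906] [-0.71356152  0.10150752  0.00798924] 38.86946139810201
axis [ 0.05337407  0.49595252 -0.86670774]
turn [  1.58 -29.89  -6.15] shift [ 24.5 -29.2 -87.4] target [440. -90. 200.]
turn [  1.58 -29.89  -6.15] shift [-165.1   30.  -196.6] target [ 475. -314.  200.]
turn [  1.58 -29.89  -6.15] shift [-241.9   30.2  -63.1] target [ 475. -314.   46.]
```

Capsule 3 weighs about 4.3 N, so it is the loaded one. I carry it above the tray and turn it upright on the way.

move_arm:
  motion:
    - [[0, 0, 0], [0, 0, -35], 30]
    - [[0.3, -6, -1.2], [-15, 3, -70], 30]
    - [[0.6, -12, -2.4], [-40, 8, -98], 30]
    - [[0.9, -18, -3.6], [-70, 13, -125], 30]
    - [[1.2, -24, -4.8], [-100, 19, -150], 30]
    - [[1.6, -29.9, -6.2], [-135, 25, -175], 30]
    - [[1.6, -29.9, -6.2], [-165, 30, -196], 30]
    - [[1.6, -29.9, -6.2], [-165, 30, -196], 30]
    - [[1.6, -29.9, -6.2], [-165, 30, -196], 30]
    - [[1.6, -29.9, -6.2], [-165, 30, -196], 30]

```text
clock: 12.92
tool_pos: [474.3, -313.2, 199.4]
eef_rot: [-3.141, -0.002, 1.57]
force: [0.0, 0.3, -4.7]
width: 0.439
gripper_force: 30.0
```

```bash
python3 - <<'E'
from h import *
up=R.from_matrix(np.c_[[0,1,0],[1,0,0],[0,0,-1]])
ims=[]
for c in ("top","side"):
  im=bot.camera(c); u,v=proj(c,[475,-314,80])[0].astype(int); u=min(max(u,90),550);v=min(max(v,90),390)
  ims.append(cv2.resize(im[v-90:v+90,u-90:u+90],None,fx=2.2,fy=2.2))
cv2.imwrite("pics/b.png",np.hstack(ims))
rel(np.array([475,-314,200.]),up); rel(np.array([475,-314,46.]),up)
print(bot.read_state()["force"])
E
```

```text
turn [-0.04 -0.06  0.04] shift [-1.2  0.5 -0.5] target [ 475. -314.  200.]
turn [-0.04 -0.06  0.04] shift [ -1.3   0.6 153.5] target [ 475. -314.   46.]
[ 0.51684567  0.00710588 -4.04355891]
```

View pics/b.png

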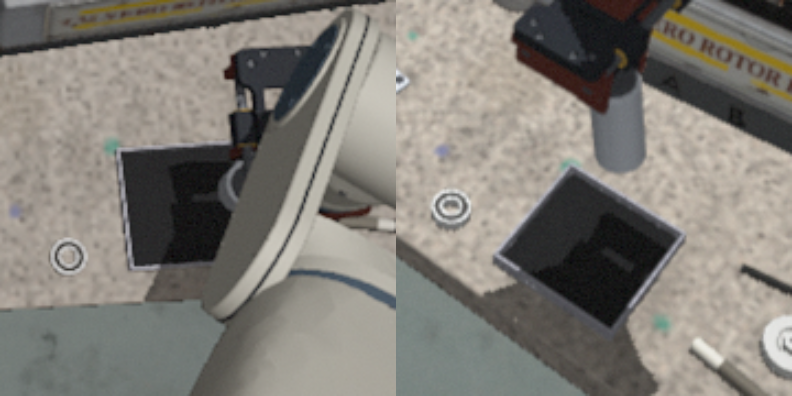

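The capsule hangs upright above the tray and the bearing is clear. I'll lower it.

move_arm:
  motion:
    - [[0, 0, 0], [0, 0, 35], 30]
    - [[0, 0, 0], [0, 0, 75], 30]
    - [[0, 0, 0], [0, 0, 110], 30]
    - [[0, 0, 0], [0, 0, 135], 30]
    - [[0, 0, 0], [0, 0, 145], 30]
    - [[0, 0, 0], [0, 0, 148], 30]
    - [[0, 0, 0], [0, 0, 148], 30]
    - [[0, 0, 0], [0, 0, 148], 30]

```text
clock: 13.68
tool_pos: [476.2, -314.5, 53.6]
eef_rot: [3.139, 0.002, 1.572]
force: [0.2, -0.0, -4.6]
width: 0.437
gripper_force: 30.1
```

move_arm:
  motion:
    - [[0, 0, 0], [0, 0, 1], 30]
    - [[0, 0, 0], [0, 0, 2], 30]
    - [[0, 0, 0], [0, 0, 3], 30]
    - [[0, 0, 0], [0, 0, 3], 30]

```text
clock: 14.02
tool_pos: [476.0, -314.7, 50.2]
eef_rot: [3.139, 0.002, 1.571]
force: [1.1, -0.6, 0.3]
width: 0.439
gripper_force: 30.1
```

The weight is now on the tray. I'll release and rise.

move_arm:
  motion:
    - [[0, 0, 0], [0, 0, 0], 45]
    - [[0, 0, 0], [0, 0, 0], 60]
    - [[0, 0, 0], [0, 0, 0], 80]
    - [[0, 0, 0], [0, 0, 0], 80]
    - [[0, 0, 0], [0, 0, 0], 80]
    - [[0, 0, 0], [0, 0, -20], 80]
    - [[0, 0, 0], [0, 0, -50], 80]
    - [[0, 0, 0], [0, 0, -90], 80]
    - [[0, 0, 0], [0, 0, -130], 80]
    - [[0, 0, 0], [0, 0, -150], 80]

```text
clock: 14.85
tool_pos: [476.8, -315.1, 203.9]
eef_rot: [3.136, 0.004, 1.571]
force: [1.5, -0.2, -0.2]
width: 0.913
gripper_force: 0.0
```

move_arm:
  motion:
    - [[0, 0, 0], [0, -40, -20], 80]
    - [[0, 0, 0], [0, -80, -40], 80]
    - [[0, 0, 0], [0, -80, -80], 80]
    - [[0, 0, 0], [0, -80, -80], 80]
    - [[0, 0, 0], [0, -80, -80], 80]

```text
clock: 15.27
tool_pos: [395.8, -315.1, 281.8]
eef_rot: [3.136, 0.004, 1.57]
force: [-0.4, -0.1, -0.6]
width: 0.907
gripper_force: 0.0
```

```bash
python3 - <<'E'
from h import *
im=bot.camera("side"); cv2.imwrite("pics/c.png",cv2.resize(im[160:430,150:500],None,fx=2.2,fy=2.2,interpolation=cv2.INTER_CUBIC))
for t in ("capsule_1","bearing_1"): print([(np.round(d["point"]),round(d["conf"],2)) for d in bot.spot_point(t,"side")])
print(proj("side",[[476,-314,5],[476,-314,95]]),bot.read_state()["force"])
E
```

```text
[(array([498., 161.,  29.]), 0.94), (array([486.,  66.,  35.]), 0.65), (array([ 478., -328.,    2.]), 0.62)]
[(array([ 438., -195.,   -3.]), 0.81)]
[[400.07877252 366.64282963]
 [404.23712615 339.81775646]] [0.36656683 0.7964942  0.09126185]
```

View pics/c.png

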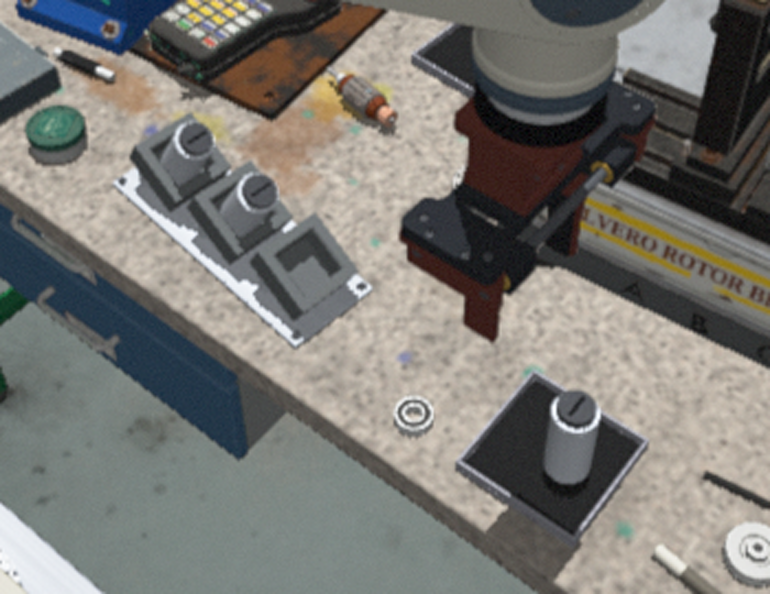

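The capsule stands upright in the tray, at crop (572,435). The two light ones sit in the left and middle pockets, and the bearing, tin and armature are unmoved. Before handing in, I'll compare the caps with the first picture to check they are seated.

```bash
python3 - <<'E'
from h import *
a=cv2.imread("pics/side0.png"); b=bot.camera("side")
for P in [(235,224),(265,247),(370,240)]:
    u,v=P; t=a[v-12:v+12,u-12:u+12]; m=cv2.matchTemplate(b[v-24:v+24,u-24:u+24],t,cv2.TM_CCOEFF_NORMED); _,s,_,l=cv2.minMaxLoc(m); print(P,round(s,3),np.array(l)-12)
m,n=np.array([RR@[0,y-.5*s,33+.866*s]+RK for y in(92,-3) for s in(90,98)]),0
print(proj("side",m).round(1))
E
```

```text
(235, 224) 0.953 [-1  1]
(265, 247) 0.927 [-1  1]
(370, 240) 0.325 [-5 -5]
[[239.  220.8]
 [239.9 219.5]
 [268.2 244.5]
 [269.2 243.2]]
```

```bash
python3 -c "
from h import *
print(bot.job_done())"
```

```text
the job is handed in; nothing more can be done
None
```

I found the loaded capsule by weight: it was capsule 3, at about 4.3 N against about 1.5 N for the other two. It stands upright in the tray nearest the base, the two light ones are back in their rack pockets, and the job is handed in (the hand-in gave no verdict); the rotor was hidden behind the arm in the last picture, so I did not recheck it.

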